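# Trace the weld of a bent-rib bracket with the inspection stylus

## Task

Take the inspection stylus out of its stand and, holding it upright, guide its tip slowly (about 3 to 5 cm/s) along the whole weld seam of the plate with the bent rib, from the end beside the round stud, round the bend, to the other end. Keep the tip on the weld or just clear above it all the way and press only lightly, then set the stylus back in its own stand, seated on its collar, and let go.

Things in the scene. Friction and masses are not known exactly. Their poses are not given: they have to be found in the camera images.
- stylus: Loose stylus, 0.1-0.2 kg, round about z. Origin: point of its tip; z up its axis. Steel needle 8 mm dia., tapered below z=18 to a 3 mm tip; collar 44 mm dia. z=62-68; aluminium grip with dark rings, 24 mm dia., z=68-155 (top). Starts upright in its stand: needle hidden in the bore, collar on the stand's top. (A hex key with a black T-handle in a like stand is not wanted.)
- stand: The stylus's own stand: aluminium block 60 x 60 mm, 80 mm tall, fixed, with one upright bore 30 mm dia., 75 mm deep, in the middle of its top. Origin: centre of its underside, z up. With the stylus seated, its tip is 18 mm above this origin.
- bracket: The work: fixed steel plate 150 (x) x 250 (y) x 12 mm with an upright rib, 10 mm thick, top at z=37, bent by 30 degrees halfway. Origin: centre of the underside, on the bench; z up. A round stud, 22 mm dia., top z=42, stands at (-42, 95), on the rib's other side from the weld. (A smaller plate with a straight rib is not the work.)
- seam_start (a point): Start of the weld, on its crest at the end beside the stud, the robot's left; axes as the bracket's. The weld is a dark rounded ridge 10 mm wide at the foot of the rib, only on its +x side (away from the robot), mid-line 6 mm from the rib's face, crest 17 mm above the bench. In bracket x, y (mm): start (20, 105), straight to the bend (20, 5), straight to the end (-25, -73).
Things that resemble listed ones, but are neither listed nor needed, are in the scene too. Leave any orange or red look-alike of the stylus alone.

How it is judged:
On the way, in this order (a step that is already met when the one before it is completed fails the run):
1. stylus tip on the weld or just above it at the start of the seam, the end beside the stud (x of stylus in the frame of bracket between 0.008 and 0.032 m and y of stylus in the frame of bracket between 0.085 and 0.117 m and z of stylus in the frame of bracket below 0.03 m), for 0.2 s.
2. stylus tip on the weld or just above it a third of the way along the first run (x of stylus in the frame of bracket between 0.008 and 0.032 m and y of stylus in the frame of bracket between 0.054 and 0.078 m and z of stylus in the frame of bracket below 0.03 m), for 0.2 s.
3. stylus tip on the weld or just above it two thirds along the first run (x of stylus in the frame of bracket between 0.008 and 0.032 m and y of stylus in the frame of bracket between 0.023 and 0.047 m and z of stylus in the frame of bracket below 0.03 m), for 0.2 s.
4. stylus tip on the weld or just above it at the bend (x of stylus in the frame of bracket between 0.008 and 0.032 m and y of stylus in the frame of bracket between -0.007 and 0.017 m and z of stylus in the frame of bracket below 0.03 m), for 0.2 s.
5. stylus tip on the weld or just above it a third of the way along the second run (x of stylus in the frame of bracket between -0.0065 and 0.0175 m and y of stylus in the frame of bracket between -0.0321 and -0.0081 m and z of stylus in the frame of bracket below 0.03 m), for 0.2 s.
6. stylus tip on the weld or just above it two thirds along the second run (x of stylus in the frame of bracket between -0.021 and 0.003 m and y of stylus in the frame of bracket between -0.0572 and -0.0332 m and z of stylus in the frame of bracket below 0.03 m), for 0.2 s.
7. stylus tip on the weld or just above it at the far end of the seam (x of stylus in the frame of bracket between -0.039 and -0.01 m and y of stylus in the frame of bracket between -0.087 and -0.0557 m and z of stylus in the frame of bracket below 0.03 m), for 0.2 s.
At the end, for the whole second after the job is handed in: The stylus is back in its own stand, upright within 10 degrees, within 14 mm of the bore's centre, its collar seated on the stand's top (tip height within 6 mm of the seated height), at rest and released (horizontal distance between stylus and stand below 0.014 m and z of stylus in the frame of stand between 0.012 and 0.024 m and angle between stylus's own z axis and vertical below 0.17 rad and linear speed of stylus below 0.02 m/s); the robot touches nothing.
It fails at once if stylus pressed on the bracket with more than 30 N (contact force between stylus and bracket above 30 N).
It fails at once if stylus tipped more than 35 degrees from upright (angle between stylus's own z axis and vertical above 0.61 rad).
It also fails if it takes over 59 s, if anything falls off the work surface, if the arm or the gripper's body presses on something with over 40 N, if the wrist force passes 120 N, or if a joint passes its speed limit or range.

## Robot

A 7-joint arm with a two-finger parallel gripper is mounted at the origin on the work surface. World frame = base frame: x ahead of the robot, y to its left, z up, the work surface at z = 0. Lengths are in m, angles in rad, forces in N, time in s.
With the tool pointing down it reaches from about 0.425 to 0.925 m from the base axis. Payload 6.8 kg.
Tool frame: the origin (TCP) lies between the finger pads; the fingertips stand 19 mm ahead of it and the grasp point (between the pads) is the TCP (r.finger_overhang is the distance from the TCP to the fingertips, in m); z points along the fingers, y is the direction in which the jaws open and shut (so a half turn about z gives the same grasp; the last joint's range is limited). The gripper opens to 85 mm and grips with 20 to 120 N. Pads are 22 mm wide; open, the fingers measure 114 mm over their backs; the gripper's body (76 mm by 85 mm) begins 54 mm behind the grasp point. The pads swing forward as they close: fully open they stand 13 mm farther back than shut.
Start: joints at [-1.343, 0.477, 0.022, 1.555, -0.011, 1.109, -0.083], TCP at [0.222, 0.637, 0.25] pointing down, gripper open.
Joint ranges: [-2.96, 2.96], [-0.34, 2.1], [-1.41, 1.46], [0.24, 2.44], [-1.37, 4.51], [0.17, 1.92], [-2.96, 2.96]. Speed limits (rad/s): [2.39, 2.39, 3.14, 3.14, 3.14, 3.14, 3.14].

## Interface

Orientations are given as a unit quaternion [w, x, y, z].
In Python, from rig import readout, vision, ticket, r gives the robot as it stands. The module is installed in compiled form; this text tells all that it offers.
- The arm moves only by the shell command python3 -m jog 'ROWS'. ROWS is JSON, a list of rows, each a list of 7 numbers: the opening, from 0 (shut) to 1 (fully open), then the shift along the tool's x, y, z each as a share of 8 cm, from -1 to 1, then the turn, a rotation vector about the tool's x, y, z each as a share of pi rad, from -1 to 1. A call has 1 to 8 rows; each row is the pose to reach, as a shift and turn from the pose commanded when the call began, along the tool's axes at that moment, turning the shorter way round; what a row does not reach only later rows make up. A row lasts 1/12 s, in which the tool goes at most 41.7 mm and 7.16 degrees, less where a joint would pass 70% of its speed; a pose out of reach is approached as far as the arm can. A call with a number of a shift or a turn outside -1 to 1 is refused whole. A call with a gripper value outside its range is refused whole. The fingers move at their own pace and stop on an object; the grip force is fixed at half the most. Time passes only in rows, so rows that repeat a pose let the fingers close. It gives the time, the measured TCP pose, the force and the opening at its end, in the units of the state.
- readout.get_obs(): the state, without advancing time (a new reading comes with each control period).
- vision.get_image(name): name is "scene" or "top" or "wrist"; returns the picture (400x640x3 uint8, blue, green, red); there is no depth.
- vision.camera_info(name): a dict with "camera_matrix" (3x3 intrinsics, pixels), "rvec" (rotation vector, rad) and "tvec" (3), from world to camera coordinates, as OpenCV has them. Camera axes: x right, y down, z forward; pixel columns grow to the right and rows downward; lengths in m; the calibration is good to about 2 mm. A picture is of the moment at which its call begins: read the wrist's pose just before it. camera_info takes no time and is no camera call; for the wrist camera it gives the pose at the moment of the call.
- ticket.job_done(): hands the job in, once; it reports no verdict.
Trained networks look in the newest picture that a camera, given by its name, has taken for a name from the list of things; names that differ only in an ending like _2 or _b are one class to them, and where a whole thing is asked for, a point or a joint stands for the part that bears it (a point fixed in the world has none). Each returns a list of dicts, best first, with "score" (0 to 1); they miss things now and then, are a little off and sometimes report something else, mostly with a low value. They report only what shows in the picture. A call takes as long as a camera call. They do not tell look-alikes from the thing itself.
- vision.silhouettes(target, camera): "mask" (400x640 bool, what is visible of it) and "pixel" ([column, row] in pixels, amid what is visible of it).
- vision.landmark_of(target, camera): "pixel" ([column, row] in pixels: a listed point, or the origin of a listed thing).
The state is a dict: "time": time; "joint_positions": joint angles; "dq": joint speeds; "joint_efforts": joint torques, N m; "eef_pos": TCP position; "eef_rot": TCP orientation; "ft_force": force on the tool from outside, world axes, zero at the start; "wrist_torque": the same for the moment, N m; "finger_gap": finger opening in m.
Only numpy, scipy, OpenCV 4.12 (cv2) and the standard library are available. Lean on these libraries where they do the work, as an engineer would, in place of code of your own. Each camera call takes 0.05 s, during which the arm holds its last target.

## Working session

There is one attempt and no reset: what is moved stays moved. The work goes in short steps, Python scripts to look and compute and a shell command to move; the robot and the scene stay as the last step left them, time stands still between calls to the robot, and variables do not carry over. Pictures are saved under pics/ and viewed, and the job is handed in when it is done.

```bash
mkdir -p pics; cat > a.py <<'E'
from rig import readout, vision, ticket, r
import cv2, numpy as np
print(readout.get_obs())
for n in ["scene","top","wrist"]:
    im=vision.get_image(n); cv2.imwrite(f"pics/{n}0.png",im)
    print(n,vision.camera_info(n))
    if n!="wrist":
        for t in ["stylus","stand","bracket"]:
            print(t,[(round(d["score"],2),np.round(d["pixel"])) for d in vision.landmark_of(t,n)])
        print("seam",[(round(d["score"],2),np.round(d["pixel"])) for d in vision.landmark_of("seam_start",n)])
E
python3 a.py
```

```text
{'time': 0.0, 'joint_positions': array([-1.34308658,  0.47781798,  0.0223352 ,  1.55647282, -0.01149847,
        1.10931105, -0.08306799]), 'dq': array([ 6.37520681e-05, -5.46408932e-04,  9.99121532e-04,  1.32073801e-03,
        2.78887805e-03, -1.15792279e-03,  1.08750284e-03]), 'joint_efforts': array([ 1.97410518e-04, -5.96449149e+01,  1.60830639e+00, -2.81192887e+01,
        1.25406525e-02,  9.59708792e-03,  2.58707274e-05]), 'eef_pos': array([0.22225719, 0.63675184, 0.2493046 ]), 'eef_rot': array([-8.76058560e-05,  1.67088341e-01,  9.85941480e-01, -9.36443128e-04]), 'ft_force': array([ 0.58253523, -0.56718773, -0.18872319]), 'wrist_torque': array([-0.04285661,  0.01791156, -0.02340308]), 'finger_gap': 0.08588797732271009}
scene {'camera_matrix': array([[370.86495893,   0.        , 319.67910315],
       [  0.        , 370.86495893, 192.83619516],
       [  0.        ,   0.        ,   1.        ]]), 'rvec': array([ 2.11540867,  1.47435994, -0.50515262]), 'tvec': array([-0.13761493, -0.3783093 ,  1.27473398])}
stylus [(0.8, array([247., 257.])), (0.8, array([210., 235.])), (0.63, ar
[... 211 characters left out ...]
 0.        , 455.94018607, 197.0245396 ],
       [  0.        ,   0.        ,   1.        ]]), 'rvec': array([ 2.13519111, -2.12614063,  0.19910641]), 'tvec': array([-0.03571384,  0.51064763,  0.97928456])}
stylus [(0.9, array([450., 156.])), (0.68, array([416., 152.])), (0.63, array([448., 202.]))]
stand [(0.62, array([416., 155.]))]
bracket [(0.68, array([281., 183.]))]
seam [(0.86, array([237., 173.]))]
wrist {'camera_matrix': array([[308.33959447,   0.        , 321.82658946],
       [  0.        , 308.33959447, 200.38178209],
       [  0.        ,   0.        ,   1.        ]]), 'rvec': array([-2.34555979, -1.66651389, -0.25976438]), 'tvec': array([-0.67510949, -0.04072413,  0.38043125])}
```

View pics/scene0.png

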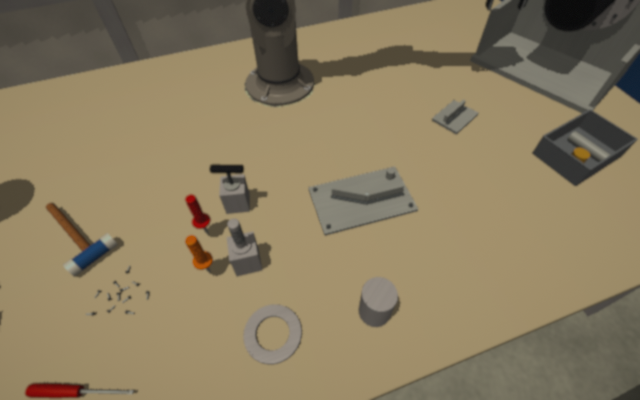

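View pics/top0.png

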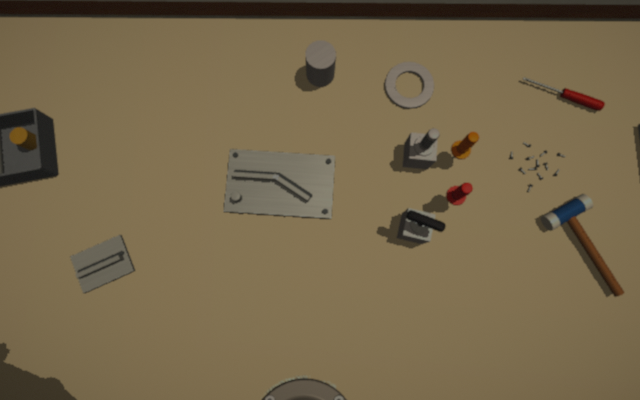

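View pics/wrist0.png

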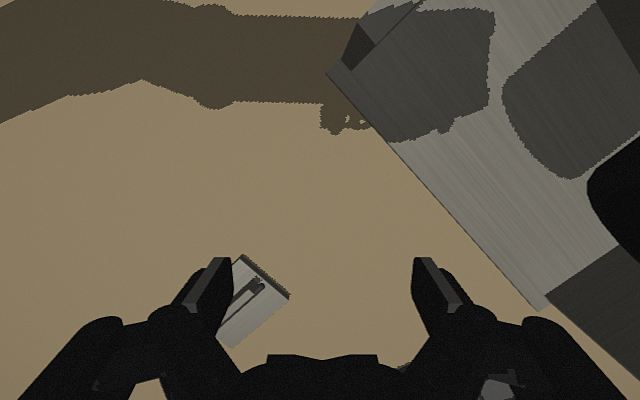

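```bash
cat > h.py <<'E'
from rig import readout, vision, ticket, r
import cv2, numpy as np
from scipy.spatial.transform import Rotation as R
def cam(n):
    c=vision.camera_info(n); return c["camera_matrix"],cv2.Rodrigues(c["rvec"])[0],np.array(c["tvec"]).ravel(),c["rvec"]
def bp(n,px,z):
    K,Rm,t,_=cam(n); C=-Rm.T@t; d=Rm.T@np.linalg.inv(K)@np.array([px[0],px[1],1.]); return C+d*(z-C[2])/d[2]
def proj(n,P):
    K,Rm,t,rv=cam(n); return cv2.projectPoints(np.array(P,float).reshape(-1,3),rv,t,K,None)[0].reshape(-1,2)
E
python3 - <<'E'
from h import *
for n,a,b,c,d in [("scene",(245,262),(358,201),(401,193),(237,222)),("top",(416,155),(281,183),(237,173),(432,134))]:
    print(n,"cam",-cam(n)[1].T@cam(n)[2],"stand",bp(n,a,0),"br",bp(n,b,0),"seam",bp(n,c,.017),"stytop",bp(n,d,.173))
t=cv2.imread("pics/top0.png")
cv2.imwrite("pics/tz.png",cv2.resize(t[135:235,210:350],None,fx=5.5,fy=5.5,interpolation=cv2.INTER_CUBIC))
cv2.imwrite("pics/ts.png",cv2.resize(t[110:260,380:500],None,fx=4,fy=4,interpolation=cv2.INTER_CUBIC))
s=cv2.imread("pics/scene0.png")
cv2.imwrite("pics/sz.png",cv2.resize(s[150:290,180:430],None,fx=3.2,fy=3.2,interpolation=cv2.INTER_CUBIC))
E
```

```text
scene cam [ 1.0518316  -0.2246622   0.79383859] stand [ 0.62075363 -0.26624227  0.        ] br [0.55225011 0.05250662 0.        ] seam [0.57870469 0.16140481 0.017     ] stytop [ 0.62402348 -0.25224338  0.173     ]
top cam [ 0.32783773 -0.02678408  1.0549122 ] stand [ 0.62257975 -0.26346696  0.        ] br [0.55237564 0.05840448 0.        ] seam [0.57206696 0.16005587 0.017     ] stytop [ 0.61828386 -0.25852055  0.173     ]
```

View pics/tz.png

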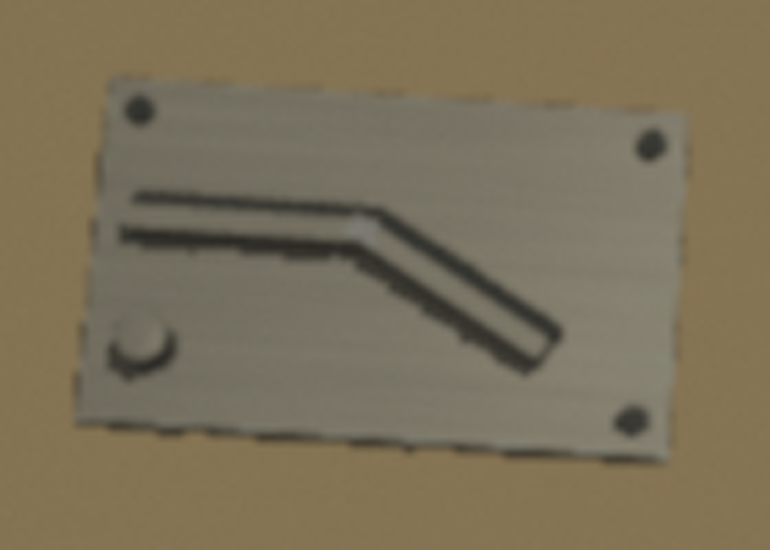

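View pics/ts.png

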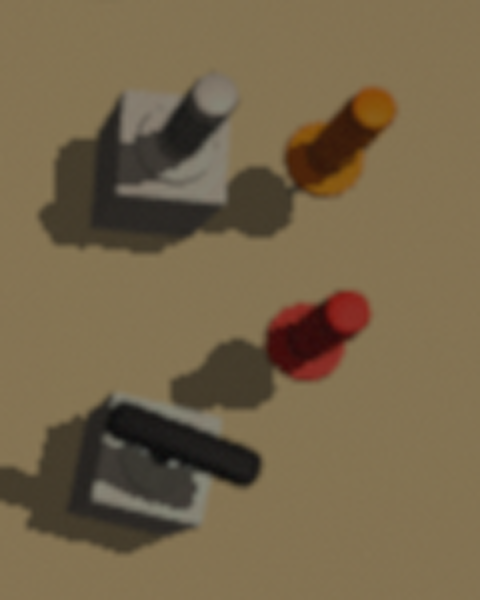

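View pics/sz.png

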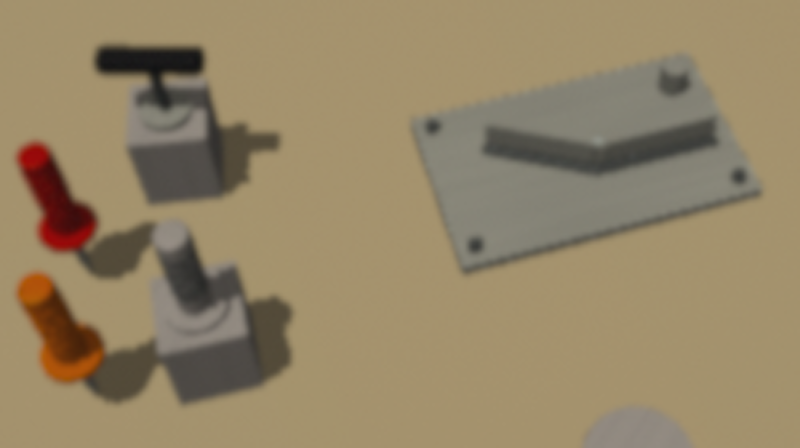

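```bash
cat > fit.py <<'E'
from h import *
from scipy.optimize import least_squares
cu=lambda a,s,o:(np.array(a)+.5)/s-.5+np.array(o)
T=cu([(108,78),(687,115),(668,455),(75,420)],5.5,(210,135))
S=cu([(762,188),(466,266),(412,118),(690,52)],3.2,(180,150))
M=np.array([(.075,.125,.012),(.075,-.125,.012),(-.075,-.125,.012),(-.075,.125,.012)])
def tf(p,M):
    c,s=np.cos(p[2]),np.sin(p[2]); M=np.atleast_2d(M)
    return np.c_[c*M[:,0]-s*M[:,1]+p[0],s*M[:,0]+c*M[:,1]+p[1],M[:,2]]
for w in [(1,0),(0,1),(1,1)]:
    f=lambda p:np.r_[w[0]*(proj("top",tf(p,M))-T).ravel(),w[1]*(proj("scene",tf(p,M))-S).ravel()]
    o=least_squares(f,[.55,.055,0]);print(w,o.x,np.round(o.fun,1))
b=o.x
for q in [(.020,.105,.017),(.02,.005,.017),(-.025,-.073,.017)]: print("seam",tf(b,q))
T=cu([(122,92),(230,103),(227,205),(116,193)],4,(380,110)); S=cu([(165,352),(150,285),(235,262),(248,330)],3.2,(180,150))
# top order: (+x,+y),(+x,-y),(-x,-y),(-x,+y); scene order to be checked
print([bp("top",q,.08) for q in T]); print([bp("scene",q,.08) for q in S])
print("sty top",bp("top",cu((216,95),4,(380,110)),.173),bp("scene",cu((172,235),3.2,(180,150)),.173))
E
python3 fit.py
```

```text
(1, 0) [ 0.55044909  0.06092725 -0.05679148] [-0.  -0.2  0.2 -0.5  0.1  0.5 -0.2  0.2 -0.  -0.  -0.   0.  -0.  -0.
 -0.  -0. ]
(0, 1) [ 0.55217612  0.06344134 -0.06252497] [-0.  -0.  -0.  -0.  -0.  -0.  -0.  -0.   1.  -0.1 -0.7  0.3 -0.2 -0.1
 -0.1 -0.4]
(1, 1) [ 0.55123372  0.06208134 -0.05909556] [-0.4 -0.6 -0.3 -0.7 -0.5  0.2 -0.8 -0.2  0.4 -0.4 -1.2  0.3 -0.8 -0.1
 -0.9 -0.6]
seam [[0.57740023 0.16571682 0.017     ]]
seam [[0.57149412 0.06589139 0.017     ]]
seam [[ 0.5219659 -0.0093147  0.017    ]]
[array([ 0.6518211, -0.2341325,  0.08     ]), array([ 0.6457806 , -0.29429039,  0.08      ]), array([ 0.58706439, -0.29014526,  0.08      ]), array([ 0.59356498, -0.22896329,  0.08      ])]
[array([ 0.64861798, -0.28833645,  0.08      ]), array([ 0.59471664, -0.28751528,  0.08      ]), array([ 0.59732212, -0.22800011,  0.08      ]), array([ 0.6520228 , -0.23253269,  0.08      ])]
sty top [ 0.61962051 -0.26186364  0.173     ] [ 0.62404162 -0.25947184  0.173     ]
```

```bash
python3 - <<'E'
from h import *
cu=lambda a:(np.array(a)+.5)/4-.5+np.array((380,110))
for n,q in [("orange",(323,160)),("red",(305,342)),]:
    print(n,bp("top",cu(q),.065))
print("orangetop",bp("top",cu((375,107)),.155),"redtop",bp("top",cu((350,312)),.155),"hextop",bp("top",cu((185,445)),.2))
o=readout.get_obs()
q=o["eef_rot"];Rt=R.from_quat(np.r_[q[1:],q[0]])
print(Rt.as_matrix().round(3))
K,Rm,t,_=cam("wrist");print("cam in tool",Rt.inv().apply(-Rm.T@t-o["eef_pos"]), (Rt.inv().as_matrix()@Rm.T).round(2))
E
python3 -m jog '[[1,-1,-1,0,0,0,0.04],[1,-1,-1,0,0,0,0.08],[1,-1,-1,0,0,0,0.12]]'
```

```text
orange [ 0.61750924 -0.3495053   0.065     ]
red [ 0.51311079 -0.33415281  0.065     ]
orangetop [ 0.6196206  -0.34847512  0.155     ] redtop [ 0.51177939 -0.32973108  0.155     ] hextop [ 0.43802452 -0.23291517  0.2       ]
[[-0.944  0.33   0.   ]
 [ 0.33   0.944  0.   ]
 [ 0.     0.    -1.   ]]
cam in tool [ 0.07750762  0.00024364 -0.12409541] [[ 0.   -0.95 -0.3 ]
 [ 1.    0.   -0.  ]
 [ 0.   -0.3   0.95]]
time: 0.8
eef_pos: [0.2733, 0.5325, 0.2501]
eef_rot: [0.0, 0.352, 0.936, -0.001]
ft_force: [1.2, 0.2, -1.1]
finger_gap: 0.0854
```

```bash
python3 -m jog '[[1,-1,-0.7,0,0,0,0.04],[1,-1,-0.7,0,0,0,0.08],[1,-1,-0.7,0,0,0,0.12]]'
```

```text
time: 1.05
eef_pos: [0.2981, 0.4346, 0.2502]
eef_rot: [0.001, 0.522, 0.853, -0.001]
ft_force: [-0.2, -0.9, -0.5]
finger_gap: 0.0856
```

```bash
python3 -m jog '[[1,-1,-0.2,0,0,0,0.04],[1,-1,-0.2,0,0,0,0.08],[1,-1,-0.2,0,0,0,0.12]]'
```

```text
time: 1.3
eef_pos: [0.3215, 0.3547, 0.2502]
eef_rot: [0.001, 0.673, 0.74, -0.001]
ft_force: [0.4, -1.0, -1.0]
finger_gap: 0.0857
```

```bash
python3 -m jog '[[1,-1,1,0,0,0,0.033],[1,-1,1,0,0,0,0.033],[1,-1,1,0,0,0,0.033]]'
```

```text
time: 1.55
eef_pos: [0.4093, 0.2896, 0.251]
eef_rot: [0.0, 0.705, 0.709, 0.001]
ft_force: [-0.1, -0.2, -0.6]
finger_gap: 0.0856
```

```bash
python3 -m jog '[[1,-0.5,0.5,0,0,0,0],[1,-1,0.9,0,0,0,0],[1,-1,0.9,0,0,0,0]]'; python3 -m jog '[[1,-0.5,0.4,0,0,0,0],[1,-1,0.7,0,0,0,0],[1,-1,0.7,0,0,0,0]]'
cat > look.py <<'E'
from h import *
import sys
o=readout.get_obs(); np.savez("w.npz",*cam("wrist"))
im=vision.get_image("wrist"); cv2.imwrite(sys.argv[1],im)
q=o["eef_rot"];print(o["eef_pos"].round(4),R.from_quat(np.r_[q[1:],q[0]]).as_matrix().round(3).tolist())
b=[0.5512,0.0621,-0.059]
from scipy.spatial.transform import Rotation as R
def W(p):
    c,s=np.cos(b[2]),np.sin(b[2]);p=np.atleast_2d(np.array(p,float))
    return np.c_[c*p[:,0]-s*p[:,1]+b[0],s*p[:,0]+c*p[:,1]+b[1],p[:,2]]
for q in proj("wrist",W([(.02,.105,.017),(.02,.005,.017),(-.025,-.073,.017)])): 
    if abs(q).max()<900: cv2.drawMarker(im,tuple(int(round(v)) for v in q),(0,0,255),cv2.MARKER_CROSS,8,1)
for q in proj("wrist",W([(.075,.125,.012),(.075,-.125,.012),(-.075,-.125,.012),(-.075,.125,.012)])): 
    if abs(q).max()<900: cv2.drawMarker(im,tuple(int(round(v)) for v in q),(0,255,0),cv2.MARKER_CROSS,8,1)
for q in proj("wrist",[(.6215,-.261,.173),(.6215,-.261,.08)]):
    if abs(q).max()<900: cv2.drawMarker(im,tuple(int(round(v)) for v in q),(255,0,0),cv2.MARKER_CROSS,8,1)
cv2.imwrite(sys.argv[1].replace(".png","m.png"),im)
E
python3 look.py pics/w1.png
```

```text
time: 1.8
eef_pos: [0.4824, 0.2082, 0.2508]
eef_rot: [0.001, 0.706, 0.708, 0.0]
ft_force: [0.3, 0.4, -0.0]
finger_gap: 0.0854
time: 2.05
eef_pos: [0.539, 0.1264, 0.251]
eef_rot: [0.002, 0.707, 0.707, 0.0]
ft_force: [-0.1, -0.4, 0.6]
finger_gap: 0.0854
[0.539  0.1264 0.251 ] [[0.0, 1.0, 0.003], [1.0, -0.0, -0.002], [-0.002, 0.003, -1.0]]
```

View pics/w1m.png

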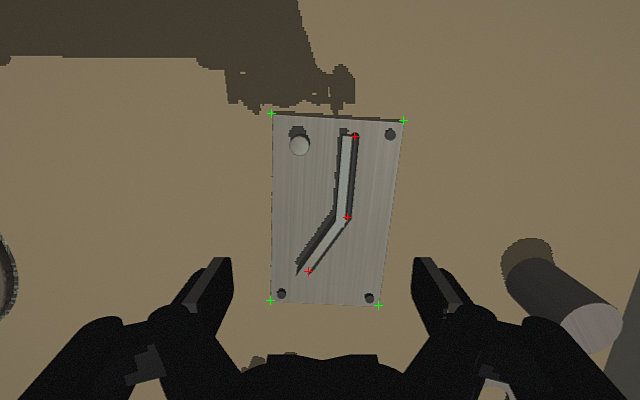

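```bash
python3 -m jog '[[1,-0.5,0.2,0,0,0,0],[1,-1,0.4,0,0,0,0]]'; python3 -m jog '[[1,-0.5,0.2,0,0,0,0],[1,-1,0.4,0,0,0,0]]';python3 -m jog '[[1,-0.5,0.1,0,0,0,0],[1,-1,0.2,0,0,0,0],[1,-1,0.2,0,0,0,0],[1,-1,0.2,0,0,0,0]]'
python3 look.py pics/w2.png
```

```text
time: 2.27
eef_pos: [0.5677, 0.0571, 0.2502]
eef_rot: [-0.001, 0.703, 0.711, 0.0]
ft_force: [1.1, -0.9, 0.9]
finger_gap: 0.0851
time: 2.43
eef_pos: [0.5995, -0.0227, 0.2505]
eef_rot: [-0.0, 0.704, 0.71, 0.0]
ft_force: [0.7, 1.0, -0.4]
finger_gap: 0.0857
time: 2.77
eef_pos: [0.6153, -0.105, 0.2504]
eef_rot: [0.001, 0.707, 0.707, -0.0]
ft_force: [0.3, 0.8, 0.4]
finger_gap: 0.0853
[ 0.6153 -0.105   0.2504] [[-0.001, 1.0, 0.0], [1.0, 0.001, -0.001], [-0.001, 0.0, -1.0]]
```

View pics/w2m.png

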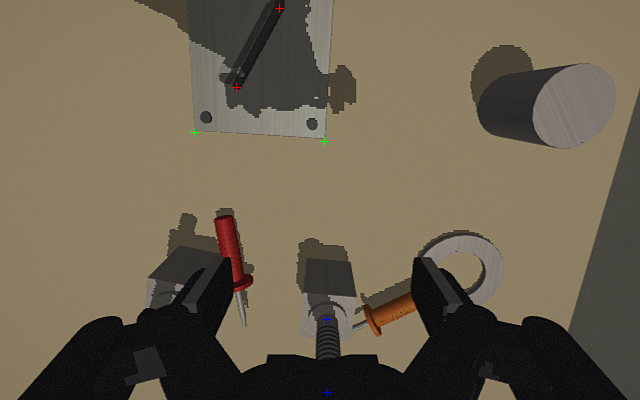

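```bash
python3 - <<'E'
from h import *
a=vision.get_image("top");b=vision.get_image("scene")
A=cv2.resize(a[100:270,360:520],None,fx=2.5,fy=2.5);B=cv2.resize(b[140:310,150:310],None,fx=2.5,fy=2.5)
cv2.imwrite("pics/c3.png",np.hstack([A,B]))
E
```

```text
(no output)
```

View pics/c3.png

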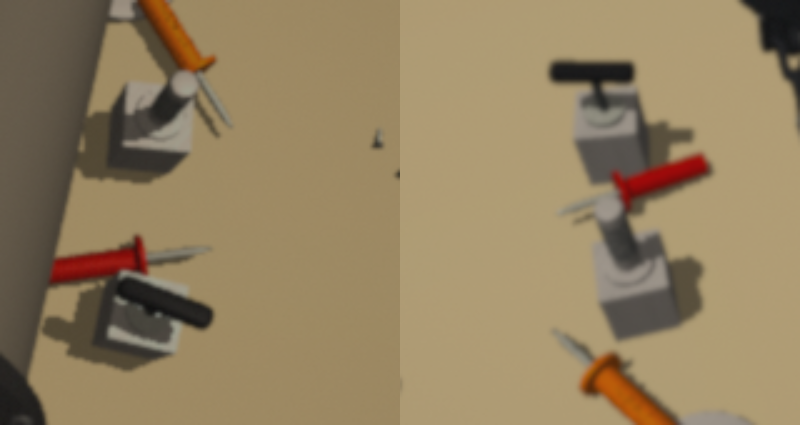

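```bash
python3 - <<'E'
import cv2
a=cv2.imread("pics/w2.png")
cv2.imwrite("pics/c4.png",cv2.resize(a[230:370,270:400],None,fx=4,fy=4,interpolation=cv2.INTER_CUBIC))
E
```

```text
(no output)
```

View pics/c4.png

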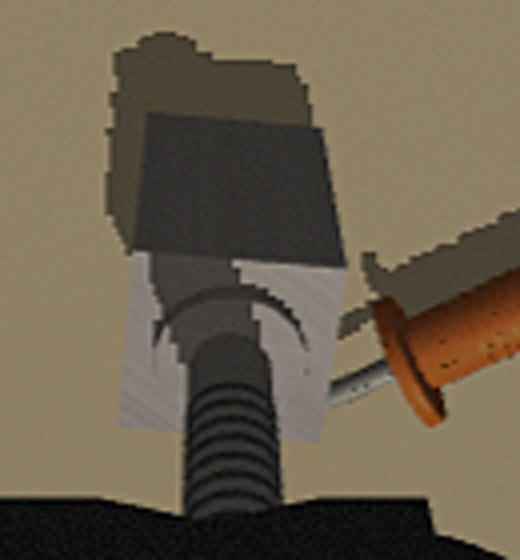

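```bash
python3 - <<'E'
from h import *
cu=lambda a:(np.array(a)+.5)/4-.5+np.array((270,230))
P=[bp("wrist",cu(q),.08) for q in [(132,250),(347,267),(322,443),(118,425)]]
print(np.round(P,4),np.mean(P,0))
# grip axis x at row
for z in (.1,.12): print(proj("wrist",[(.6215,-.261,z)]), )
print(bp("wrist",cu((230,460)),.10))
E
```

```text
[[ 0.596  -0.2224  0.08  ]
 [ 0.6557 -0.2273  0.08  ]
 [ 0.651  -0.2875  0.08  ]
 [ 0.5913 -0.2816  0.08  ]] [ 0.62349338 -0.25471061  0.08      ]
[[325.43442024 333.85884595]]
[[325.64374961 347.88502725]]
[ 0.62353694 -0.27537903  0.1       ]
```

```bash
python3 -m jog '[[1,-0.5,0.04,0,0,0,0],[1,-1,0.04,0,0,0,0]]'; python3 -m jog '[[1,-0.5,0.04,0,0,0,0],[1,-0.9,0.04,0,0,0,0],[1,-0.92,0.04,0,0,0,0],[1,-0.92,0.04,0,0,0,0],[1,-0.92,0.04,0,0,0,0]]'
python3 look.py pics/w3.png
```

```text
time: 3.08
eef_pos: [0.6211, -0.1761, 0.25]
eef_rot: [-0.001, 0.701, 0.713, 0.001]
ft_force: [0.2, -1.2, 0.2]
finger_gap: 0.0854
time: 3.5
eef_pos: [0.6235, -0.2527, 0.25]
eef_rot: [-0.001, 0.704, 0.71, 0.001]
ft_force: [0.5, 0.5, 0.1]
finger_gap: 0.0855
[ 0.6235 -0.2527  0.25  ] [[-0.009, 1.0, -0.0], [1.0, 0.009, 0.002], [0.002, -0.0, -1.0]]
```

View pics/w3m.png

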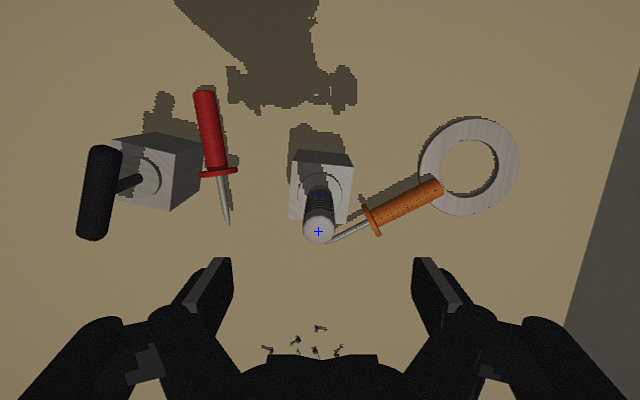

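```bash
python3 -m jog '[[1,-0.07,-0.02,0.2,0,0,0],[1,-0.07,-0.02,0.3,0,0,0],[1,-0.07,-0.02,0.3,0,0,0],[1,-0.07,-0.02,0.3,0,0,0]]'; python3 -c "
from h import *
print(readout.get_obs()['eef_pos'])"
```

```text
time: 3.88
eef_pos: [0.6215, -0.2588, 0.2257]
eef_rot: [-0.001, 0.704, 0.71, -0.0]
ft_force: [-0.8, -0.2, 0.4]
finger_gap: 0.0854
[ 0.62147785 -0.25881694  0.22574791]
```

Close on position; descend to the grasp height (z about 0.128).

```bash
python3 -m jog '[[1,-0.02,0,0.3,0,0,0],[1,-0.02,0,0.6,0,0,0],[1,-0.02,0,0.9,0,0,0],[1,-0.02,0,0.9,0,0,0],[1,-0.02,0,0.9,0,0,0]]'; python3 look.py pics/w4.png
```

```text
time: 4.3
eef_pos: [0.6212, -0.2614, 0.154]
eef_rot: [-0.001, 0.705, 0.71, -0.0]
ft_force: [0.9, 0.0, 0.1]
finger_gap: 0.0853
[ 0.6212 -0.2614  0.154 ] [[-0.007, 1.0, -0.002], [1.0, 0.007, 0.001], [0.001, -0.002, -1.0]]
```

View pics/w4m.png

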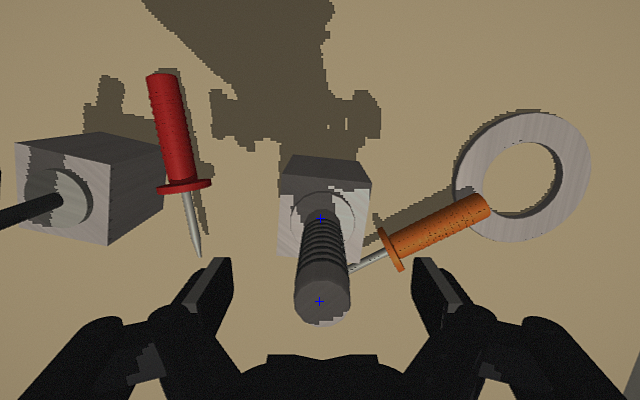

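```bash
python3 -m jog '[[1,0.01,0.01,0.2,0,0,0],[1,0.01,0.01,0.33,0,0,0],[1,0.01,0.01,0.33,0,0,0],[0,0.01,0.01,0.33,0,0,0],[0,0.01,0.01,0.33,0,0,0],[0,0.01,0.01,0.33,0,0,0],[0,0.01,0.01,0.33,0,0,0],[0,0.01,0.01,0.33,0,0,0]]';python3 -m jog '[[0,0,0,0,0,0,0],[0,0,0,0,0,0,0],[0,0,0,0,0,0,0],[0,0,0,0,0,0,0]]'
```

```text
time: 5.02
eef_pos: [0.6223, -0.2617, 0.1284]
eef_rot: [0.0, 0.705, 0.709, 0.0]
ft_force: [-0.3, -0.2, 0.4]
finger_gap: 0.0255
time: 5.35
eef_pos: [0.6223, -0.2617, 0.1284]
eef_rot: [0.0, 0.705, 0.709, 0.0]
ft_force: [-1.2, 1.3, 5.2]
finger_gap: 0.0232
```

```bash
python3 -m jog '[[0,0,0,-0.15,0,0,0],[0,0,0,-0.3,0,0,0],[0,0,0,-0.5,0,0,0],[0,0,0,-0.75,0,0,0],[0,0,0,-1,0,0,0],[0,0,0,-1,0,0,0],[0,0,0,-1,0,0,0]]';python3 look.py pics/w5.png; python3 -c "
from h import *
cv2.imwrite('pics/s5.png',vision.get_image('scene'));cv2.imwrite('pics/t5.png',vision.get_image('top'))"
```

```text
time: 5.93
eef_pos: [0.6228, -0.2621, 0.2097]
eef_rot: [0.001, 0.705, 0.709, 0.001]
ft_force: [-0.6, -0.4, -1.2]
finger_gap: 0.0228
[ 0.6228 -0.2621  0.2097] [[-0.006, 1.0, 0.003], [1.0, 0.006, -0.001], [-0.001, 0.003, -1.0]]
```

View pics/w5.png

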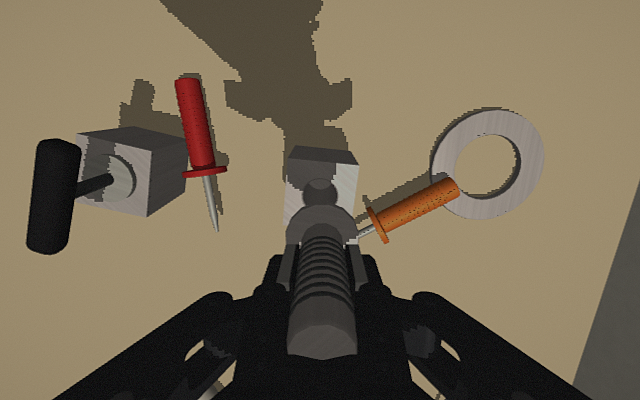

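View pics/s5.png

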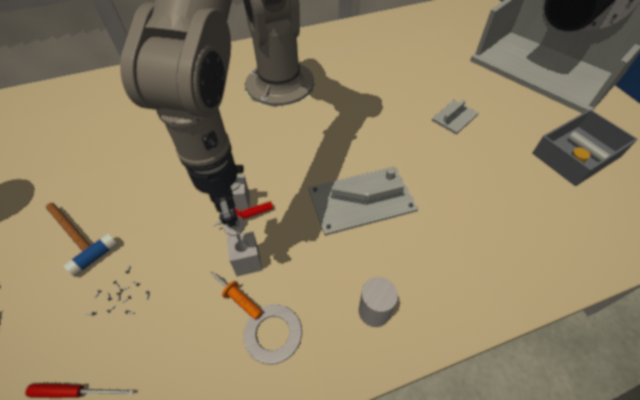

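```bash
python3 -m jog '[[0,0.2,0,0,0,0,0],[0,0.5,0,0,0,0,0],[0,1,-0.1,0,0,0,0]]';python3 -m jog '[[0,0.5,-0.05,0,0,0,0],[0,1,-0.1,0,0,0,0]]';python3 -m jog '[[0,0.5,-0.05,0,0,0,0],[0,1,-0.1,0,0,0,0]]';python3 -m jog '[[0,0.5,-0.05,0,0,0,0],[0,1,-0.1,0,0,0,0]]';python3 -m jog '[[0,0.4,-0.05,0,0,0,0],[0,0.7,-0.1,0,0,0,0],[0,1,-0.1,0,0,0,0],[0,1,-0.1,0,0,0,0],[0,1,-0.1,0,0,0,0]]'; python3 look.py pics/w6.png; python3 -c "
from h import *
cv2.imwrite('pics/s6.png',vision.get_image('scene'))"
```

```text
time: 6.33
eef_pos: [0.6132, -0.1849, 0.207]
eef_rot: [0.001, 0.707, 0.707, -0.001]
ft_force: [0.5, 0.1, -1.3]
finger_gap: 0.0226
time: 6.5
eef_pos: [0.6038, -0.1003, 0.2066]
eef_rot: [-0.001, 0.705, 0.709, -0.001]
ft_force: [0.6, 0.1, -1.5]
finger_gap: 0.0226
time: 6.67
eef_pos: [0.5954, -0.0199, 0.2068]
eef_rot: [-0.001, 0.705, 0.709, -0.001]
ft_force: [0.7, 0.9, -0.7]
finger_gap: 0.0229
time: 6.83
eef_pos: [0.5869, 0.0601, 0.2069]
eef_rot: [-0.0, 0.705, 0.709, -0.001]
ft_force: [0.8, 0.0, -1.6]
finger_gap: 0.0229
time: 7.25
eef_pos: [0.5787, 0.14, 0.2067]
eef_rot: [-0.0, 0.704, 0.711, -0.001]
ft_force: [-0.4, -0.6, -1.9]
finger_gap: 0.0228
[0.5787 0.14   0.2067] [[-0.01, 1.0, -0.002], [1.0, 0.01, -0.0], [-0.0, -0.002, -1.0]]
```

View pics/w6m.png

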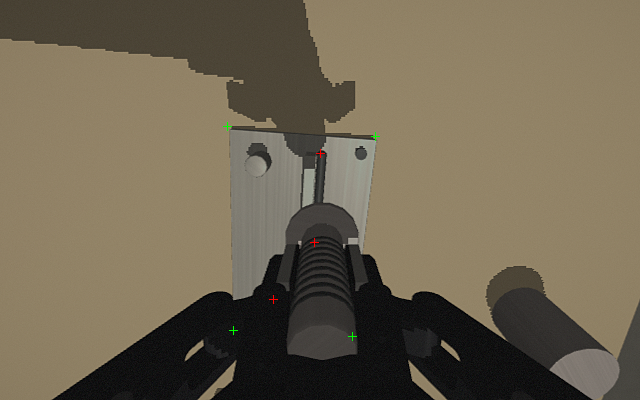

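View pics/s6.png

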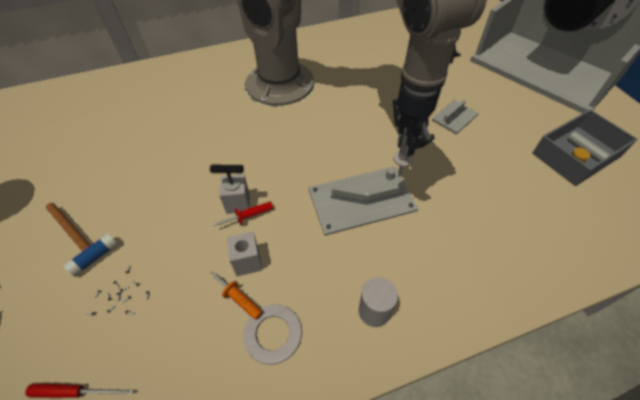

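```bash
python3 -m jog '[[0,0.15,0.01,0.2,0,0,0],[0,0.31,0.02,0.4,0,0,0],[0,0.31,0.02,0.55,0,0,0],[0,0.31,0.02,0.62,0,0,0],[0,0.31,0.02,0.62,0,0,0],[0,0.31,0.02,0.62,0,0,0]]'
cat > chk.py <<'E'
from h import *
import sys
o=readout.get_obs();p=o["eef_pos"];q=o["eef_rot"]
z=R.from_quat(np.r_[q[1:],q[0]]).as_matrix()[:,2]
tip=p+.1104*z;print(p.round(4),"tip",tip.round(4),o["ft_force"].round(1))
out=[]
for n in ("scene","top"):
    a=vision.get_image(n);c=proj(n,[tip,p-z*.0446,(.5774,.1657,.017),(.5715,.0659,.017),(.5220,-.0093,.017),p+z*.0424])
    f=5;o0=(c[0]-(40,32)).astype(int);o0=np.maximum(o0,0)
    b=cv2.resize(a[o0[1]:o0[1]+70,o0[0]:o0[0]+80],None,fx=f,fy=f,interpolation=cv2.INTER_CUBIC)
    for pt,col in zip(c,[(0,0,255),(255,0,0),(0,255,0),(0,255,0),(0,255,0),(255,255,0)]):
        u=((pt-o0+.5)*f-.5).astype(int)
        if 0<=u[0]<400: cv2.drawMarker(b,tuple(int(i) for i in u),col,cv2.MARKER_CROSS,10,1)
    out.append(b)
cv2.imwrite(sys.argv[1],np.hstack(out))
E
python3 chk.py pics/k1.png
```

```text
time: 7.85
eef_pos: [0.5812, 0.1611, 0.1584]
eef_rot: [0.0, 0.706, 0.709, -0.0]
ft_force: [-0.1, -0.4, -0.9]
finger_gap: 0.023
[0.5812 0.1611 0.1584] tip [0.5812 0.1609 0.048 ] [-0.1 -0.4 -0.9]
```

View pics/k1.png

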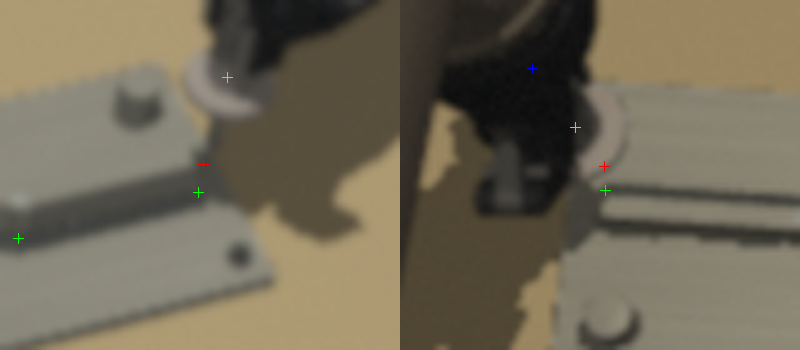

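```bash
python3 -m jog '[[0,0.04,-0.01,0.08,0,0,0],[0,0.04,-0.01,0.16,0,0,0],[0,0.04,-0.01,0.22,0,0,0],[0,0.04,-0.01,0.28,0,0,0],[0,0.04,-0.01,0.32,0,0,0],[0,0.04,-0.01,0.32,0,0,0]]'
python3 chk.py pics/k2.png
```

```text
time: 8.45
eef_pos: [0.5797, 0.166, 0.1317]
eef_rot: [-0.0, 0.705, 0.709, -0.001]
ft_force: [-0.4, -0.7, -1.1]
finger_gap: 0.0226
[0.5797 0.166  0.1317] tip [0.5795 0.1659 0.0213] [-0.4 -0.7 -1.1]
```

View pics/k2.png

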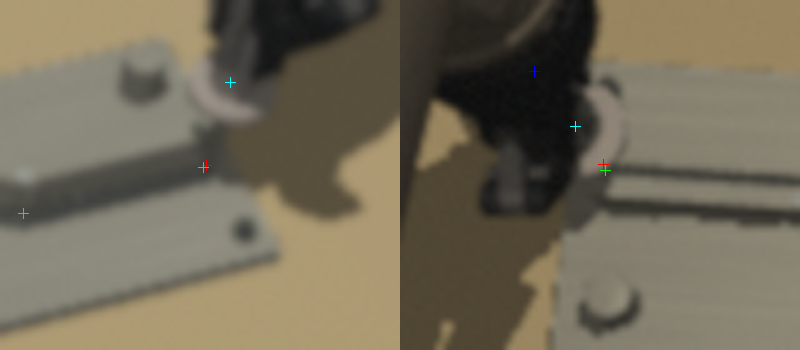

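```bash
python3 -m jog '[[0,-0.04,-0.003,0,0,0,0],[0,-0.08,-0.005,0,0,0,0],[0,-0.12,-0.008,0,0,0,0],[0,-0.16,-0.01,0,0,0,0],[0,-0.2,-0.013,0,0,0,0],[0,-0.24,-0.016,0,0,0,0],[0,-0.28,-0.018,0,0,0,0],[0,-0.32,-0.021,0,0,0,0]]'
```

```text
time: 9.22
eef_pos: [0.5787, 0.1402, 0.1327]
eef_rot: [-0.0, 0.705, 0.709, 0.0]
ft_force: [-0.0, 0.4, -1.1]
finger_gap: 0.0228
```

```bash
python3 -m jog '[[0,-0.04,-0.004,0.005,0,0,0],[0,-0.08,-0.008,0.01,0,0,0],[0,-0.12,-0.011,0.01,0,0,0],[0,-0.16,-0.014,0.01,0,0,0],[0,-0.2,-0.018,0.01,0,0,0],[0,-0.24,-0.021,0.01,0,0,0],[0,-0.28,-0.023,0.01,0,0,0],[0,-0.32,-0.026,0.01,0,0,0]]'
```

```text
time: 9.88
eef_pos: [0.5768, 0.1146, 0.1319]
eef_rot: [0.0, 0.705, 0.709, 0.0]
ft_force: [0.8, 0.3, -1.7]
finger_gap: 0.0228
```

```bash
python3 -m jog '[[0,-0.04,-0.003,0,0,0,0],[0,-0.08,-0.005,0,0,0,0],[0,-0.12,-0.008,0,0,0,0],[0,-0.16,-0.01,0,0,0,0],[0,-0.2,-0.013,0,0,0,0],[0,-0.24,-0.016,0,0,0,0],[0,-0.28,-0.018,0,0,0,0],[0,-0.32,-0.021,0,0,0,0]]'; python3 chk.py pics/k3.png
```

```text
time: 10.55
eef_pos: [0.5752, 0.089, 0.1319]
eef_rot: [-0.0, 0.705, 0.709, 0.0]
ft_force: [0.7, -0.3, -1.2]
finger_gap: 0.0229
[0.5752 0.089  0.1319] tip [0.5752 0.089  0.0215] [ 0.7 -0.3 -1.2]
```

View pics/k3.png

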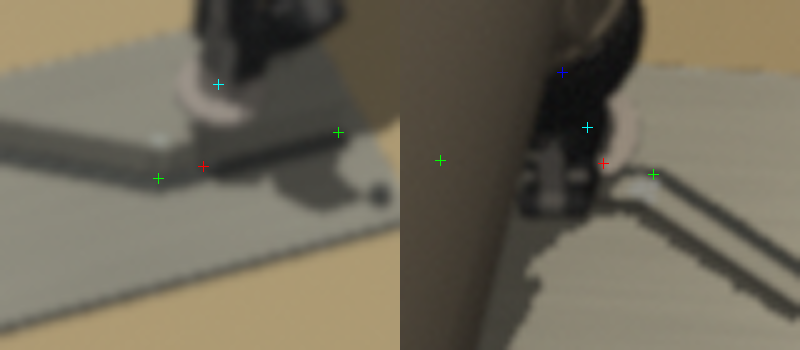

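```bash
python3 -m jog '[[0,-0.04,-0.003,0,0,0,0],[0,-0.08,-0.005,0,0,0,0],[0,-0.12,-0.008,0,0,0,0],[0,-0.16,-0.01,0,0,0,0],[0,-0.2,-0.013,0,0,0,0],[0,-0.24,-0.016,0,0,0,0],[0,-0.27,-0.018,0,0,0,0],[0,-0.29,-0.02,0,0,0,0]]'
```

```text
time: 11.32
eef_pos: [0.5738, 0.0656, 0.1319]
eef_rot: [0.0, 0.705, 0.709, -0.0]
ft_force: [-0.7, 0.4, -1.7]
finger_gap: 0.0226
```

```bash
python3 -m jog '[[0,-0.035,-0.02,0,0,0,0],[0,-0.07,-0.045,0,0,0,0],[0,-0.105,-0.07,0,0,0,0],[0,-0.14,-0.092,0,0,0,0],[0,-0.175,-0.115,0,0,0,0],[0,-0.21,-0.14,0,0,0,0],[0,-0.245,-0.163,0,0,0,0],[0,-0.28,-0.186,0,0,0,0]]'
```

```text
time: 11.98
eef_pos: [0.5589, 0.0433, 0.1319]
eef_rot: [-0.0, 0.705, 0.709, 0.0]
ft_force: [-0.3, -1.8, -1.6]
finger_gap: 0.0231
```

```bash
python3 -m jog '[[0,-0.035,-0.023,0,0,0,0],[0,-0.07,-0.045,0,0,0,0],[0,-0.105,-0.068,0,0,0,0],[0,-0.14,-0.091,0,0,0,0],[0,-0.175,-0.114,0,0,0,0],[0,-0.21,-0.138,0,0,0,0],[0,-0.245,-0.161,0,0,0,0],[0,-0.28,-0.184,0,0,0,0]]'
```

```text
time: 12.65
eef_pos: [0.5443, 0.0209, 0.1319]
eef_rot: [-0.0, 0.705, 0.709, 0.0]
ft_force: [0.6, -0.7, -0.9]
finger_gap: 0.0227
```

```bash
python3 -m jog '[[0,-0.035,-0.023,0,0,0,0],[0,-0.07,-0.045,0,0,0,0],[0,-0.105,-0.068,0,0,0,0],[0,-0.14,-0.091,0,0,0,0],[0,-0.175,-0.114,0,0,0,0],[0,-0.21,-0.138,0,0,0,0],[0,-0.245,-0.161,0,0,0,0],[0,-0.28,-0.184,0,0,0,0]]'
```

```text
time: 13.32
eef_pos: [0.5297, -0.0016, 0.1319]
eef_rot: [-0.0, 0.705, 0.709, 0.0]
ft_force: [0.1, -0.3, -0.6]
finger_gap: 0.0227
```

```bash
python3 -m jog '[[0,-0.035,-0.023,0,0,0,0],[0,-0.07,-0.045,0,0,0,0],[0,-0.105,-0.068,0,0,0,0],[0,-0.115,-0.074,0,0,0,0],[0,-0.115,-0.074,0,0,0,0],[0,-0.115,-0.074,0,0,0,0],[0,-0.115,-0.074,0,0,0,0],[0,-0.115,-0.074,0,0,0,0]]'; python3 chk.py pics/k4.png
```

```text
time: 13.98
eef_pos: [0.5242, -0.0104, 0.1319]
eef_rot: [0.0, 0.705, 0.709, 0.0]
ft_force: [0.2, -0.7, -1.5]
finger_gap: 0.0227
[ 0.5242 -0.0104  0.1319] tip [ 0.5242 -0.0104  0.0215] [ 0.2 -0.7 -1.5]
```

View pics/k4.png

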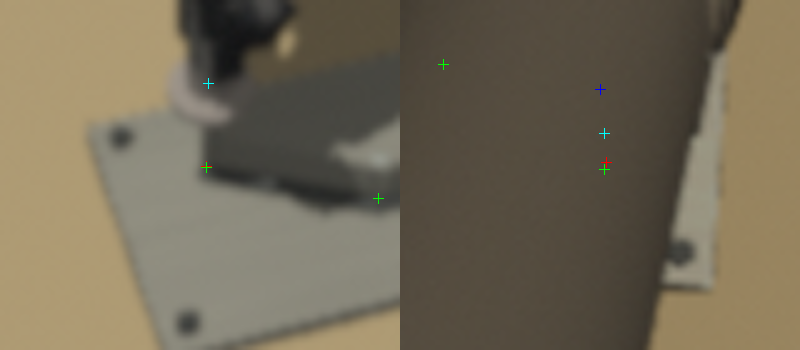

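```bash
python3 -m jog '[[0,0,0,-0.2,0,0,0],[0,0,0,-0.5,0,0,0],[0,0,0,-0.8,0,0,0],[0,0,0,-1,0,0,0]]'; python3 -c "
from h import *
a=vision.get_image('scene');b=vision.get_image('top')
cv2.imwrite('pics/s7.png',np.hstack([cv2.resize(x,None,fx=5,fy=5,interpolation=cv2.INTER_CUBIC) for x in (a[215:295,200:280],b[115:195,380:460])]))"
```

```text
time: 14.42
eef_pos: [0.5247, -0.0108, 0.2138]
eef_rot: [0.001, 0.705, 0.709, 0.001]
ft_force: [1.0, -0.4, -1.8]
finger_gap: 0.0229
```

View pics/s7.png

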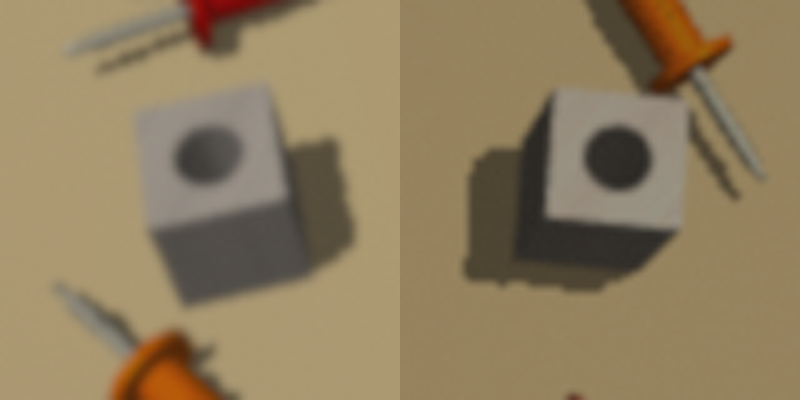

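```bash
python3 -c "
from h import *
print(bp('scene',(np.array((209,155))+.5)/5-.5+np.array((200,215)),.08))
print(bp('top',(np.array((218,158))+.5)/5-.5+np.array((380,115)),.08))"
python3 -m jog '[[0,-0.2,0.08,0,0,0,0],[0,-0.5,0.2,0,0,0,0],[0,-1,0.39,0,0,0,0]]';python3 -m jog '[[0,-0.5,0.2,0,0,0,0],[0,-1,0.39,0,0,0,0]]';python3 -m jog '[[0,-0.4,0.16,0,0,0,0],[0,-0.7,0.28,0,0,0,0],[0,-1,0.39,0,0,0,0],[0,-1,0.39,0,0,0,0],[0,-1,0.39,0,0,0,0]]'; python3 look.py pics/w8.png
```

```text
[ 0.62305468 -0.2604804   0.08      ]
[ 0.62053087 -0.262229    0.08      ]
time: 14.77
eef_pos: [0.5548, -0.0858, 0.2103]
eef_rot: [-0.002, 0.702, 0.712, 0.0]
ft_force: [0.8, 0.4, -0.2]
finger_gap: 0.0229
time: 14.93
eef_pos: [0.5862, -0.1676, 0.2104]
eef_rot: [-0.001, 0.704, 0.71, -0.0]
ft_force: [1.2, 0.4, -1.2]
finger_gap: 0.0228
time: 15.35
eef_pos: [0.617, -0.2483, 0.21]
eef_rot: [-0.001, 0.706, 0.708, -0.001]
ft_force: [-0.6, 0.4, -1.3]
finger_gap: 0.0231
[ 0.617  -0.2483  0.21  ] [[-0.003, 1.0, -0.002], [1.0, 0.003, -0.0], [-0.0, -0.002, -1.0]]
```

View pics/w8.png

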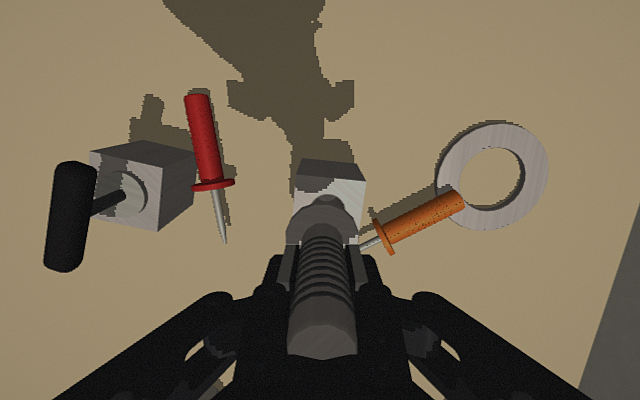

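```bash
python3 -m jog '[[0,-0.08,0.03,0,0,0,0],[0,-0.16,0.06,0,0,0,0],[0,-0.16,0.06,0,0,0,0],[0,-0.16,0.06,0,0,0,0]]'; python3 chk.py pics/k5.png
```

```text
time: 15.73
eef_pos: [0.6228, -0.2594, 0.2119]
eef_rot: [0.0, 0.705, 0.709, -0.0]
ft_force: [1.3, 0.6, -0.0]
finger_gap: 0.0229
[ 0.6228 -0.2594  0.2119] tip [ 0.6228 -0.2594  0.1015] [ 1.3  0.6 -0. ]
```

View pics/k5.png

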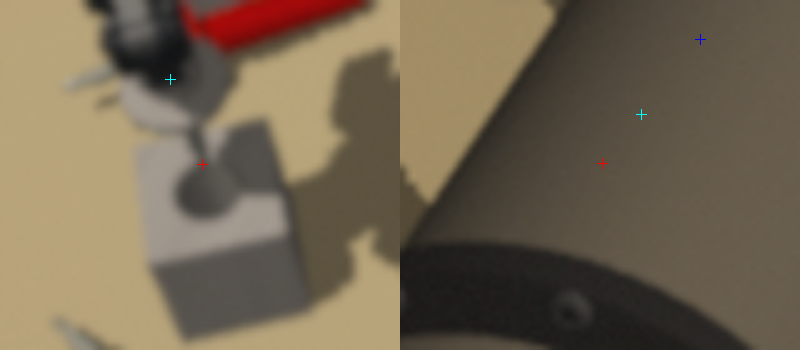

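Tip (about (203,165) in the crop) is over the bore, as projected. I lower it in two stages.

```bash
python3 -m jog '[[0,-0.02,-0.01,0.12,0,0,0],[0,-0.02,-0.01,0.25,0,0,0],[0,-0.02,-0.01,0.37,0,0,0],[0,-0.02,-0.01,0.5,0,0,0],[0,-0.02,-0.01,0.5,0,0,0]]'
```

```text
time: 16.25
eef_pos: [0.6204, -0.2599, 0.1685]
eef_rot: [-0.002, 0.705, 0.709, -0.001]
ft_force: [-0.2, -0.3, -1.6]
finger_gap: 0.0228
```

```bash
python3 -m jog '[[0,0,0.02,0.12,0,0,0],[0,0,0.02,0.24,0,0,0],[0,0,0.02,0.36,0,0,0],[0,0,0.02,0.42,0,0,0],[0,0,0.02,0.42,0,0,0],[0,0,0.02,0.42,0,0,0]]'
```

```text
time: 16.75
eef_pos: [0.6234, -0.261, 0.1379]
eef_rot: [-0.0, 0.705, 0.709, -0.0]
ft_force: [1.2, 0.1, -0.4]
finger_gap: 0.0228
```

```bash
python3 -m jog '[[0,0,-0.01,0.04,0,0,0],[0,0,-0.01,0.08,0,0,0],[0,0,-0.01,0.1,0,0,0],[0,0,-0.01,0.1,0,0,0]]'
```

```text
time: 17.08
eef_pos: [0.6225, -0.2608, 0.13]
eef_rot: [-0.0, 0.705, 0.709, -0.0]
ft_force: [0.0, 0.6, -0.7]
finger_gap: 0.0226
```

```bash
python3 -m jog '[[0,0,0,0.01,0,0,0],[0,0,0,0.02,0,0,0],[0,0,0,0.02,0,0,0]]'; python3 -m jog '[[0.35,0,0,0,0,0,0],[0.5,0,0,0,0,0,0],[1,0,0,0,0,0,0],[1,0,0,0,0,0,0],[1,0,0,0,0,0,0],[1,0,0,0,0,0,0],[1,0,0,0,0,0,0],[1,0,0,0,0,0,0]]'; python3 look.py pics/w9.png
```

```text
time: 17.33
eef_pos: [0.6227, -0.2609, 0.1286]
eef_rot: [-0.0, 0.705, 0.709, 0.0]
ft_force: [-0.9, -0.6, -0.8]
finger_gap: 0.0227
time: 18.0
eef_pos: [0.6227, -0.2609, 0.1287]
eef_rot: [-0.0, 0.705, 0.709, 0.0]
ft_force: [0.8, 0.1, -0.0]
finger_gap: 0.0859
[ 0.6227 -0.2609  0.1287] [[-0.006, 1.0, 0.0], [1.0, 0.006, 0.0], [0.0, 0.0, -1.0]]
```

View pics/w9.png

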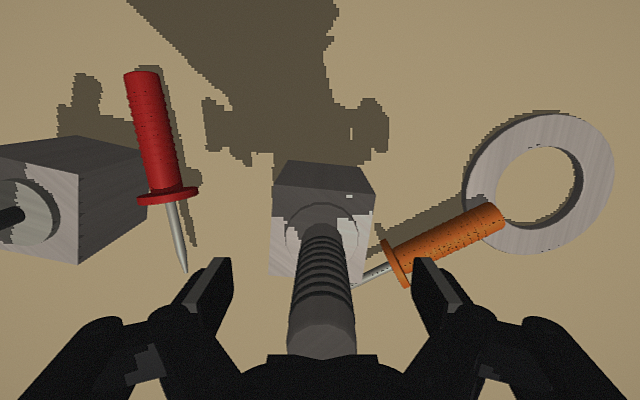

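Stylus free and centred between open fingers at about (322,300), collar on the stand top. Retract straight up.

```bash
python3 -m jog '[[1,0,0,-0.25,0,0,0],[1,0,0,-0.5,0,0,0],[1,0,0,-0.75,0,0,0],[1,0,0,-1,0,0,0]]';python3 -m jog '[[1,0,0,-0.5,0,0,0],[1,0,0,-1,0,0,0],[1,0,0,-1,0,0,0]]';python3 -m jog '[[1,0.5,0,0,0,0,0],[1,1,0,0,0,0,0],[1,1,0,0,0,0,0],[1,1,0,0,0,0,0],[1,1,0,0,0,0,0],[1,1,0,0,0,0,0]]'; python3 -c "
from h import *
a=vision.get_image('scene');b=vision.get_image('top')
for n,x in (('scene',a),('top',b)):
  for q in proj(n,[(.622,-.261,.173),(.622,-.261,.086)]): cv2.drawMarker(x,tuple(int(round(v)) for v in q),(0,255,0),cv2.MARKER_CROSS,3,1)
cv2.imwrite('pics/s9.png',np.hstack([cv2.resize(x,None,fx=4,fy=4,interpolation=cv2.INTER_CUBIC) for x in (a[195:295,190:290],b[105:205,370:470])]))"; python3 look.py pics/w10.png
```

```text
time: 18.38
eef_pos: [0.6226, -0.261, 0.2095]
eef_rot: [-0.0, 0.705, 0.709, -0.0]
ft_force: [0.8, -0.1, -0.7]
finger_gap: 0.0854
time: 18.63
eef_pos: [0.6257, -0.2634, 0.2976]
eef_rot: [0.006, 0.705, 0.709, 0.003]
ft_force: [1.4, -1.1, 0.4]
finger_gap: 0.0853
time: 19.13
eef_pos: [0.6219, -0.1825, 0.2888]
eef_rot: [0.0, 0.706, 0.709, -0.0]
ft_force: [-0.1, -0.5, -0.2]
finger_gap: 0.0855
[ 0.6218 -0.1827  0.2887] [[-0.004, 1.0, -0.0], [1.0, 0.004, -0.001], [-0.001, -0.0, -1.0]]
```

View pics/s9.png

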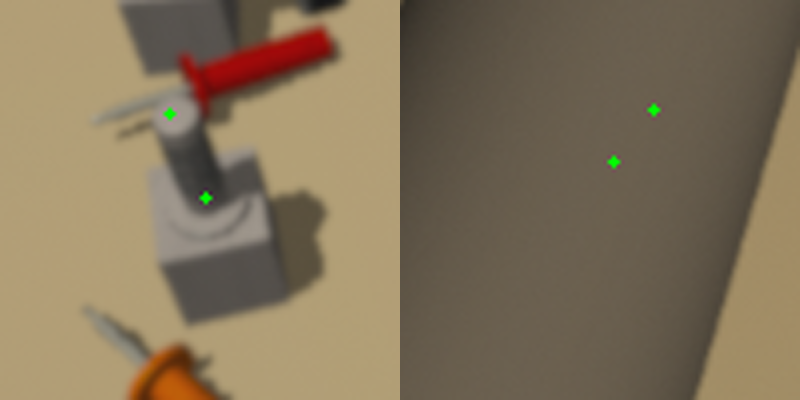

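View pics/w10m.png

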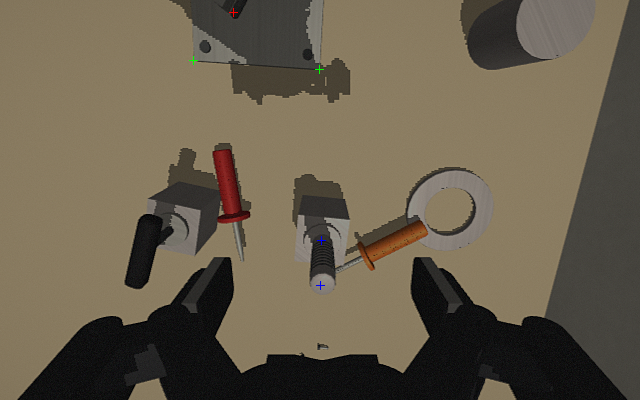

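The stylus stands upright and seated: its top is at (321,284) in the wrist view and matches the seated projection, and the gripper is clear.

```bash
python3 -c "
from rig import ticket
print(ticket.job_done())"
```

```text
the job is handed in; nothing more can be done
None
```

I took the stylus out of its stand and traced the whole weld with it, from the stud end round the bend to the far end. I then set it back in its stand, let go, and handed the job in at about 19 s of the 59 s allowed.

- **Tracing:** I moved at about 4 cm/s. By the arm's position readings the tip stayed about 4–5 mm above the crest (tip height about 21–22 mm) and about 2–3 mm off the weld's mid-line, on the side away from the rib. I did not press on the weld at all; the wrist force stayed within about 2 N during the trace.
- **Last checks:** The wrist and scene pictures show the stylus upright, with its collar on the stand, where a seated stylus should appear. The gripper is open and about 12 cm clear. The final top view was blocked by the arm, so it confirmed nothing.
- **Position estimates:** My separate measurements of the bracket and the stand differed by about 2–4 mm, up to 7 mm for the stand's y in one wrist view. The wrist picture agreed with the bracket position I used.
- **Other things in the scene:** The orange and red look-alikes fell over on their own in the first few seconds, before the gripper came near. They are lying on the bench and I did not touch them.

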